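# Hold the offset test lever level over its fixture

### The arm

A 6-joint arm with a two-finger parallel gripper is mounted at the origin on the work surface. World frame = base frame: x ahead of the robot, y to its left, z up, the work surface at z = 0. Lengths are in m, angles in rad, forces in N, time in s.
With the tool pointing down it reaches from about 0.3 to 0.875 m from the base axis. Payload 6.4 kg.
Tool frame: the origin (TCP) lies at the centre of the arm's flange, where the gripper is bolted on; the fingertips stand 173 mm ahead of it and the grasp point (between the pads) lies 155 mm ahead of it; x points along the fingers, y is the direction in which the jaws open and shut, and the axes are right-handed (so a half turn about x gives the same grasp; the last joint's range is limited). The gripper opens to 85 mm and grips with 20 to 120 N. Pads are 22 mm wide; open, the fingers measure 114 mm over their backs; the gripper's body (76 mm by 85 mm) begins 54 mm behind the grasp point. The pads swing forward as they close: fully open they stand 13 mm farther back than shut.
Start: joints at [-1.36, 0.181, 1.607, -0, 1.354, -0.206], TCP at [0.233, -0.526, 0.405] pointing down, gripper open.
Joint ranges: [-2.99, 2.99], [-0.89, 2.07], [0.3, 2.58], [-1.14, 4.28], [0, 2.63], [-3.12, 3.12]. Speed limits (rad/s): [2.57, 2.57, 3.01, 3.14, 3.14, 3.14].

### API

Orientations are given as a 3x3 rotation matrix whose columns are the frame's x, y, z axes.
In Python, from station import manip, snapshot, camera_params, job gives the robot as it stands.
- The arm moves only by the tool send_rows, never from a script. Its argument "series" is a list of rows, each a list of 5 numbers: the shift along the tool's x, y, z in cm, then the turn about the tool's x in degrees, then the finger opening in cm, from 0 to 8.54. A call has 1 to 20 rows; each row shifts and turns the pose as measured when the row begins, along the tool's axes as they then stand; what a row does not reach is not made up. A row lasts 1/10 s, in which the tool goes at most 50 mm and 8.59 degrees, less where a joint would pass 70% of its speed; a pose out of reach is approached as far as the arm can. A call is refused whole if a number of a shift passes 5 or a number of a turn 8.59, either way. A call with a gripper value outside its range is refused whole. The fingers move at their own pace and stop on an object; "newtons" is the grip in N (left out, the last holds). Time passes only in rows, so rows that do not move let the fingers close. It gives the time, the measured TCP pose, the force and the opening at its end, in the units of the state.
- manip.sense(): the state, without advancing time (a new reading comes with each control period).
- snapshot(name): name is "scene" or "top"; returns (picture, depth): 480x640x3 uint8, red, green, blue; 480x640 float32, m along the optical axis (not along the pixel's ray), 0 where there is no reading.
- camera_params(name): a dict with "vfov" (degrees; the focal length in pixels is half the picture's height over the tangent of half this angle, whatever the lens; pixels are square), "cx", "cy" (the principal point, pixels), "k1" (the pictures are not rectified: a ray, as slopes to the right and down, at radius r is drawn at 1 + k1 r^2 times it, then the intrinsics apply), "rvec" (rotation vector, rad) and "tvec" (3), from world to camera coordinates, as OpenCV has them. Camera axes: x right, y down, z forward; pixel columns grow to the right and rows downward; lengths in m; the calibration is good to about 2 mm. A picture is of the moment at which its call begins. camera_params takes no time and is no camera call.
- job.hand_in(): hands the job in, once; it reports no verdict.
The state is a dict: "time_s": time; "joint_positions": joint angles; "joint_velocities": joint speeds; "joint_torque": joint torques, N m; "tcp_pos": TCP position; "ee_rot": TCP orientation; "wrist_force": force on the tool from outside, world axes, zero at the start; "ft_torque": the same for the moment, N m; "width": finger opening in m.
Only numpy, scipy, OpenCV 4.12 (cv2) and the standard library are available. Lean on these libraries where they do the work, as an engineer would, in place of code of your own. Each camera call takes 0.05 s, during which the arm holds its last target. There are 200 camera calls.

### The job

Grip the loose offset lever across its bar at the balance point between the round boss and the brass clamp weight, and lift it level off the bench. Carry it level to the blue test fixture and finish while still holding it there in the air, level and still, with the boss's bore centred over the upright pin, the bar pointing along the fixture with its tip on the anvil end, and the lever's underside about 40 mm above the top of the pin. Do not let the lever touch the fixture, do not put it down or let go, and leave the specimen pucks, the jar and the brass weight on the bench where they are.

Things in the scene. Friction and masses are not known exactly. Their poses are not given: they have to be found in the camera images.
- lever: Loose lever, 0.76 kg, lying on its boss and clamp weight, so the bar is raised. Origin: in its underside plane, under the bar. x along the bar from boss to tip, z up. Dark steel boss: upright tube, diameter 40, bore 22, 40 mm tall, centred at x = -110 mm. Aluminium bar: 14 mm wide (y), z 18 to 36 mm, x -95 to +140 mm. Balance point: on the bar at x = -25 mm + half of joint collar.
- collar (a joint): Where the brass clamp weight (32 mm long, 46 wide, 42 tall plus an 8 mm screw head) sits on the lever's bar, 0 to 0.095 m, varies: its centre is at lever x = 20 mm + this value. Clamped tight (25 N to shift), no need to move it. The lever balances halfway between the weight's centre and lever x = -70 mm; grip within 12 mm of there.
- lever_bore (a point): Centre of the boss's bore at the lever's underside: lever x = -110 mm, z = 0.
- lever_tip (a point): Centre of the free end face of the lever's bar: lever x = +140 mm, z = 27 mm.
- fixture: Fixed test fixture: blue base plate 310 x 90 x 18 mm, origin at the centre of its underside on the bench. Own x along its length from the pin end to the anvil end, z up. At x = -110 mm a steel shoulder (44 mm diameter, top at 30 mm) with an upright pin of 14 mm diameter, top 65 mm above the bench. From x = 0 to +140 mm a flat steel anvil 54 mm wide, top at 30 mm.
- pin_top (a point): Centre of the top of the fixture's pin: fixture x = -110 mm, 65 mm above the bench.
- anvil_mark (a point): Middle of the outer end edge of the anvil's top: fixture x = +140 mm, 30 mm above the bench. The held lever's tip belongs straight above it.
- puck_black: Bystander: black resin specimen puck, 32 mm diameter, 22 mm tall, origin under its centre. Leave alone.
- puck_green: Bystander: green resin specimen puck, 32 mm diameter, 22 mm tall, origin under its centre. Leave alone.
- puck_red: Bystander: red resin specimen puck, 32 mm diameter, 22 mm tall, origin under its centre. Leave alone.
- paste_jar: Bystander: closed jar, 56 mm diameter, 60 mm tall, origin under its centre. Leave alone.
- test_weight: Bystander: brass weight with a knob, 44 mm diameter, 55 mm tall, origin under its centre. Leave alone.

How it is judged:
On the way:
1. the lever is gripped within 12 mm of its balance point and lifted level (within 7 degrees), more than 40 mm clear of the bench (height (world z) of lever_bore above 0.04 m and height (world z) of lever_tip above 0.067 m and angle between lever's own z axis and vertical below 0.12 rad and contact force between the fingers and lever above 2 N and ((x of the grasp point in the frame of lever between -0.037 and -0.0083 m and value of joint collar below 0.01 m) or (x of the grasp point in the frame of lever between -0.0323 and -0.0035 m and value of joint collar between 0.009 and 0.0195 m) or (x of the grasp point in the frame of lever between -0.0275 and 0.0012 m and value of joint collar between 0.0185 and 0.029 m) or (x of the grasp point in the frame of lever between -0.0228 and 0.006 m and value of joint collar between 0.028 and 0.0385 m) or (x of the grasp point in the frame of lever between -0.018 and 0.0107 m and value of joint collar between 0.0375 and 0.048 m) or (x of the grasp point in the frame of lever between -0.0133 and 0.0155 m and value of joint collar between 0.047 and 0.0575 m) or (x of the grasp point in the frame of lever between -0.0085 and 0.0203 m and value of joint collar between 0.0565 and 0.067 m) or (x of the grasp point in the frame of lever between -0.0037 and 0.025 m and value of joint collar between 0.066 and 0.0765 m) or (x of the grasp point in the frame of lever between 0.001 and 0.0297 m and value of joint collar between 0.0755 and 0.086 m) or (x of the grasp point in the frame of lever between 0.0057 and 0.0345 m and value of joint collar above 0.085 m))), for 0.2 s.
At the end, for the whole second after the job is handed in: Fingers hold the lever within 12 mm of its balance point along the bar; bore within 12 mm (level) of the pin axis, underside 20 to 60 mm above the pin top, tip within 20 mm (level) of the anvil mark, level within 4 degrees, still (under 20 mm/s, 0.1 rad/s), not touching the fixture (contact force between the fingers and lever above 2 N and ((x of the grasp point in the frame of lever between -0.037 and -0.0083 m and value of joint collar below 0.01 m) or (x of the grasp point in the frame of lever between -0.0323 and -0.0035 m and value of joint collar between 0.009 and 0.0195 m) or (x of the grasp point in the frame of lever between -0.0275 and 0.0012 m and value of joint collar between 0.0185 and 0.029 m) or (x of the grasp point in the frame of lever between -0.0228 and 0.006 m and value of joint collar between 0.028 and 0.0385 m) or (x of the grasp point in the frame of lever between -0.018 and 0.0107 m and value of joint collar between 0.0375 and 0.048 m) or (x of the grasp point in the frame of lever between -0.0133 and 0.0155 m and value of joint collar between 0.047 and 0.0575 m) or (x of the grasp point in the frame of lever between -0.0085 and 0.0203 m and value of joint collar between 0.0565 and 0.067 m) or (x of the grasp point in the frame of lever between -0.0037 and 0.025 m and value of joint collar between 0.066 and 0.0765 m) or (x of the grasp point in the frame of lever between 0.001 and 0.0297 m and value of joint collar between 0.0755 and 0.086 m) or (x of the grasp point in the frame of lever between 0.0057 and 0.0345 m and value of joint collar above 0.085 m)) and horizontal distance between lever_bore and pin_top below 0.012 m and z of lever_bore in the frame of pin_top between 0.02 and 0.06 m and horizontal distance between lever_tip and anvil_mark below 0.02 m and angle between lever's own z axis and vertical below 0.07 rad and linear speed of lever below 0.02 m/s and angular speed of lever below 0.1 rad/s and contact force between lever and fixture below 0.1 N); the arm keeps its last pose, push and grip.
It fails at once if the lever is tipped by more than 20 degrees (angle between lever's own z axis and vertical above 0.35 rad).
It fails at once if the lever touches the fixture with more than 1 N (contact force between lever and fixture above 1 N).
It fails at once if a bystander is moved by more than 20 mm (distance of any of puck_black, puck_green, puck_red, paste_jar, test_weight from where it was at the start of the episode above 0.02 m).
It also fails if it takes over 35 s, if anything falls off the work surface, if the arm or the gripper's body presses on something with over 40 N, if the wrist force passes 120 N, or if a joint passes its speed limit or range.

## Working session

There is one attempt and no reset: what is moved stays moved. The work goes in short steps, Python scripts to look and compute and a tool call to move; the robot and the scene stay as the last step left them, time stands still between calls to the robot, and variables do not carry over. Pictures are saved under pics/ and viewed, about 8 in all and at most 12, crops included, and the job is handed in when it is done.

Besides the shell and the picture viewer there is one more tool, called after ">>>" by a JSON object that holds its "method" and its "body", one argument or row to a line. send_rows: Moves the arm, as the interface text tells. Its arguments: {"type":"object","properties":{"series":{"type":"array","items":{"type":"array","items":{"type":"number"}}},"newtons":{"type":"number"}},"required":["series"]}

```bash
mkdir -p pics; cat > h.py <<'E'
import numpy as np, cv2
from station import manip, snapshot, camera_params, job
def cam(n):
    p=camera_params(n); f=240/np.tan(np.radians(p['vfov'])/2)
    K=np.array([[f,0,p['cx']],[0,f,p['cy']],[0,0,1.]])
    R=cv2.Rodrigues(np.array(p['rvec'],float))[0]
    return K,np.array([p['k1'],0,0,0.]),R,np.array(p['tvec'],float).ravel()
def ray(n,uv):
    K,d,R,t=cam(n); q=cv2.undistortPoints(np.array(uv,float).reshape(-1,1,2),K,d)[:,0]
    return -R.T@t,np.c_[q,np.ones(len(q))]@R
def onz(n,uv,z):
    c,r=ray(n,uv); return c+r*((np.asarray(z)-c[2])/r[:,2])[:,None]
def cloud(n,depth):
    v,u=np.mgrid[:480,:640]; c,r=ray(n,np.c_[u.ravel(),v.ravel()])
    return (c+r*depth.reshape(-1,1)).reshape(480,640,3)
def proj(n,P):
    K,d,R,t=cam(n); return cv2.projectPoints(np.array(P,float).reshape(-1,1,3),cv2.Rodrigues(R)[0],t,K,d)[0][:,0]
E
python3 - <<'E'
from h import *
for n in('top','scene'):
    a,d=snapshot(n); np.savez(n,a=a,d=d); cv2.imwrite(f'pics/{n}1.png',a[...,::-1]); print(n,camera_params(n),(d>0).mean())
print(manip.sense())
E
```

```text
top {'vfov': 48.529491759188595, 'cx': 317.4363725079584, 'cy': 235.2814551113574, 'k1': 0.044603554620923795, 'rvec': array([ 2.19340962, -2.12701285,  0.17280086]), 'tvec': array([-0.02283723,  0.55766787,  1.16835479])} 0.9957942708333334
scene {'vfov': 53.20327821732472, 'cx': 311.726938290645, 'cy': 234.401497152403, 'k1': -0.02712898019064761, 'rvec': array([ 0.91600744,  2.68726975, -0.8288638 ]), 'tvec': array([ 0.43300344, -0.24375701,  1.33048388])} 0.995947265625
{'time_s': 0.1, 'joint_positions': array([-1.36029553e+00,  1.81451341e-01,  1.60787838e+00,  1.42813603e-06,
        1.35379731e+00, -2.06334883e-01]), 'joint_velocities': array([-9.67191249e-05, -6.04049245e-04, -2.24326552e-03, -1.71490149e-03,
        1.10481021e-03,  6.40026327e-04]), 'joint_torque': array([ 9.43726773e-04, -4.45872581e+01, -3.52240241e+01, -3.09487423e-04,
        4.12990077e-03, -2.99975989e-05]), 'tcp_pos': array([ 0.23275089, -0.52554777,  0.40389702]), 'ee_rot': array([[-3.19243913e-04,  4.04868590e-01, -9.14374826e-01],
       [ 1.50080013e-03, -9.14373649e-01, -4.04868593e-01],
       [-9.99998823e-01, -1.50154569e-03, -3.15718612e-04]]), 'wrist_force': array([ 0.35698542, -0.2896378 ,  0.13774545]), 'ft_torque': array([ 0.02301037,  0.06127005, -0.06244647]), 'width': 0.08555072249020501}
```

View pics/top1.png

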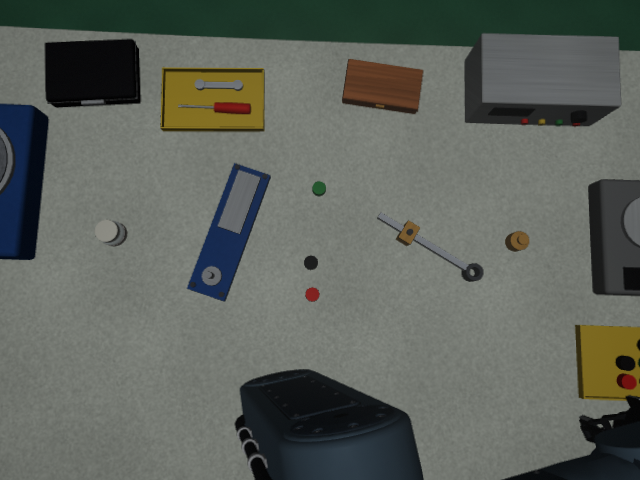

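View pics/scene1.png

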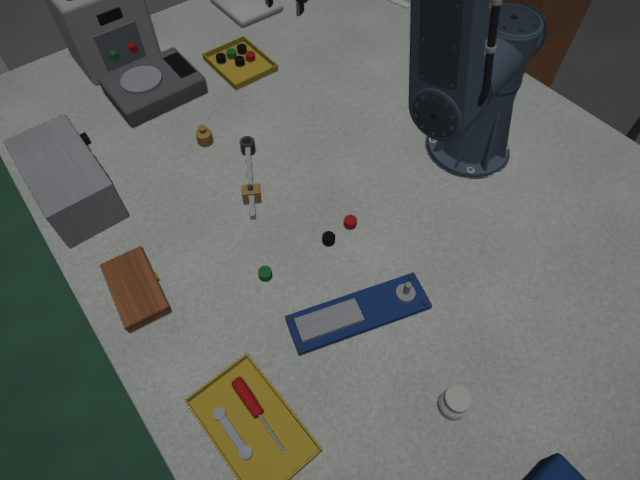

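The top view shows the lever with boss at about (472,272), weight at (408,233) and tip at (379,216). The fixture's pin is at about (210,275) and its anvil end near (245,170). I'll enlarge both.

```bash
python3 - <<'E'
from h import *
a=np.load('top.npz')['a'][...,::-1]
def crop(u,v,w,h,s):return cv2.resize(a[v:v+h,u:u+w],None,fx=s,fy=s,interpolation=cv2.INTER_CUBIC)
cv2.imwrite('pics/lev.png',crop(365,195,130,100,6)); cv2.imwrite('pics/fix.png',crop(180,155,100,150,4))
E
```

```text
(no output)
```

View pics/lev.png

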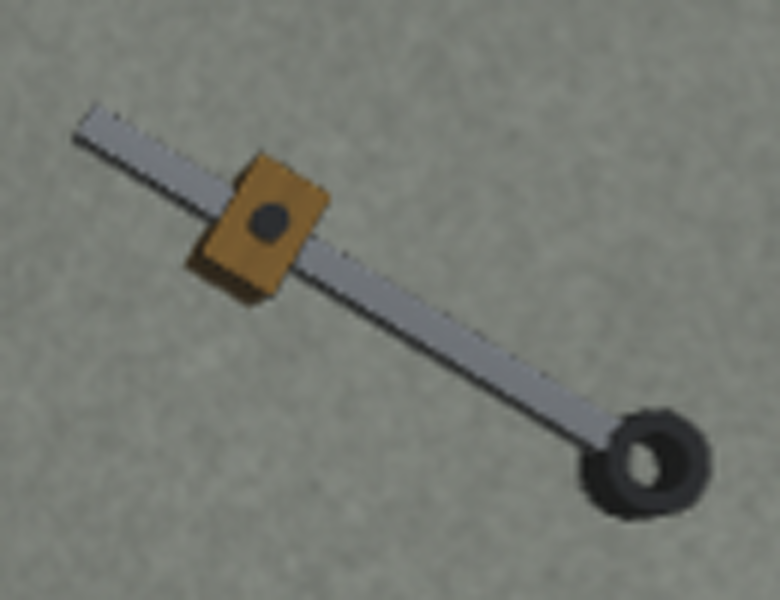

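View pics/fix.png

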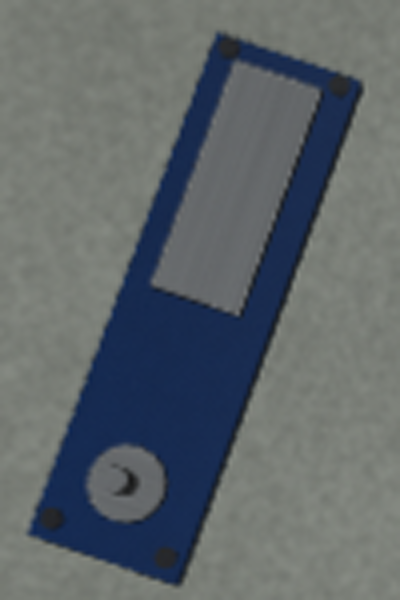

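The lever crop shows the boss top ring centred at (659,460), the weight's top face at about (267,224) and the top edge of the tip at (86,118). The fixture crop shows anvil corners (233,62), (322,92), (240,315), (150,286), the shoulder disc at (126,483) and base corners (218,33), (363,85), (182,585), (30,533).

```bash
cat > m.py <<'E'
from h import *
L=np.array([[659,460],[267,224],[86,118]]);L=(L+.5)/6-.5+[365,195]
P=onz('top',L,[.04,.042,.036]);print(P)
ax=(P[2]-P[0])[:2];n=np.linalg.norm(ax);print('len',n);e=ax/n
ang=np.arctan2(e[1],e[0]);print('lever ang',np.degrees(ang))
mid=(P[0]+P[2])[:2]/2;o=mid-e*.015
cx=(P[1][:2]-o)@e;col=cx-.02;bal=-.025+col/2;print('collar',col,'off',(P[1][:2]-o)@[-e[1],e[0]],'bal',bal,'grasp',o+e*bal,'origin',o)
F=np.array([[126,483],[277.5,77],[195,300.5],[218,33],[363,85],[182,585],[30,533]]);F=(F+.5)/4-.5+[180,155]
Q=onz('top',F,[.03,.03,.03,.018,.018,.018,.018])[:,:2]
print(Q,np.linalg.norm(Q[1]-Q[0]),np.linalg.norm(Q[2]-Q[0]))
x=np.array([-.11,.14,0,.155,.155,-.155,-.155]);y=np.array([0,0,0,.045,-.045,-.045,.045])
z=Q[:,0]+1j*Q[:,1];w=x+1j*y
t=np.vdot(w-w.mean(),z-z.mean());r=t/abs(t);c=z.mean()-r*w.mean()
print('fix',c,np.degrees(np.angle(r)),'res mm',abs(z-c-r*w)*1e3)
g=c+r*bal;print('goal grasp xy',g)
S=proj('scene',[[*P[0][:2],.04],[*P[1][:2],.042],[*P[2][:2],.036],[(c+r*-.11).real,(c+r*-.11).imag,.065],[(c+r*.14).real,(c+r*.14).imag,.03]]);print(S)
z=np.load('top.npz');C=cloud('top',z['d'])
for u,v in L.round().astype(int):print(C[v,u])
E
python3 m.py
```

```text
[[ 0.48768646 -0.36121498  0.04      ]
 [ 0.5720742  -0.21328769  0.042     ]
 [ 0.61160331 -0.14503596  0.036     ]]
len 0.24917614887856238
lever ang 60.17806049839668
collar 0.04071649930964309 off 0.00035245493019259166 bal -0.004641750345178455 grasp [ 0.53987692 -0.27016616] origin [ 0.54218529 -0.2661391 ]
[[0.46076382 0.23002996]
 [0.69726644 0.15631287]
 [0.56541829 0.19699952]
 [0.72533267 0.19344547]
 [0.69733794 0.10780586]
 [0.40506459 0.19752649]
 [0.43177984 0.2841488 ]] 0.24772503936447623 0.10974319104396671
fix (0.5649003033595787+0.1964471629657744j) -17.179842204932555 res mm [1.45097709 1.84603786 0.75723755 0.9669891  2.35867051 2.30225892
 1.98685496]
goal grasp xy (0.5604656570578682+0.19781820579723133j)
[[247.39524999 140.01535763]
 [251.432252   187.6536713 ]
 [253.63710877 214.19514382]
 [409.2412562  282.56011936]
 [298.97303229 327.72893341]]
[ 0.49137361 -0.37276038  0.00069276]
[ 0.57096809 -0.21192606  0.04803559]
[ 0.6120913  -0.14514514  0.03654063]
```

>>> {"method": "send_rows", "body": {
  "series": [
    [0,-1.1,-3.85,0,8.5],
    [0,-1.1,-3.85,0,8.5],
    [0,-1.1,-3.85,0,8.5],
    [0,-1.1,-3.85,0,8.5],
    [0,-1.1,-3.85,0,8.5],
    [0,-1.1,-3.85,0,8.5],
    [0,-1.1,-3.85,0,8.5],
    [0,-1.1,-3.85,0,8.5],
    [0,-1.1,-3.85,0,8.5],
    [0,-1.1,-3.85,0,8.5],
    [1.5,0,0,-6,8.5],
    [1.5,0,0,-6,8.5],
    [1.5,0,0,-6,8.5],
    [1.5,0,0,-6,8.5],
    [1.5,0,0,-6,8.5],
    [1.5,0,0,-6,8.5],
    [0,0,0,0,8.5]
  ]
}}

```text
time_s: 1.8
tcp_pos: [0.5507, -0.2554, 0.303]
ee_rot: [[-0.008, 0.877, -0.481], [0.011, -0.481, -0.877], [-1.0, -0.012, -0.005]]
wrist_force: [-1.2, 0.2, 0.9]
width: 0.085
```

```bash
cat > g.py <<'E'
import sys
from h import *
# usage: x y z yawdeg (of tool y) -> remaining shift in tool axes
tx,ty,tz,yaw=map(float,sys.argv[1:5]); s=manip.sense();R=s['ee_rot'];p=s['tcp_pos']
d=np.array([tx,ty,tz])-p
cy=np.degrees(np.arctan2(R[1,1],R[0,1]));dy=(yaw-cy+180)%360-180
print('t',s['time_s'],'p',p.round(4),'tcp x',R[:,0].round(4),'yaw',cy,'width',s['width'],'F',s['wrist_force'].round(2),'T',s['ft_torque'].round(2))
print('shift cm',(R.T@d*100).round(2),'turn',-dy,'q',s['joint_positions'].round(2))
E
python3 g.py .540 -.270 .182 -29.8
```

```text
t 1.8 p [ 0.5507 -0.2554  0.303 ] tcp x [-0.0084  0.0106 -0.9999] yaw -28.75738266636475 width 0.08501623850906394 F [-1.19  0.16  0.93] T [-0.02 -0.02 -0.02]
shift cm [12.09 -0.09  1.86] turn 1.042617333635235 q [-0.63  0.36  1.6   0.    1.19 -0.13]
```

>>> {"method": "send_rows", "body": {
  "series": [
    [0,0,1.0,1,8.5],
    [2,0,0.9,0,8.5],
    [2,0,0,0,8.5],
    [2,0,0,0,8.5],
    [0,0,0,0,8.5],
    [0,0,0,0,8.5]
  ]
}}

```text
time_s: 2.4
tcp_pos: [0.541, -0.2762, 0.2469]
ee_rot: [[-0.003, 0.858, -0.513], [0.005, -0.513, -0.858], [-1.0, -0.005, -0.003]]
wrist_force: [0.1, -0.6, 0.4]
width: 0.0849
```

```bash
python3 g.py .540 -.270 .182 -29.8
```

```text
t 2.4 p [ 0.541  -0.2762  0.2469] tcp x [-0.003  0.005 -1.   ] yaw -30.878631915156188 width 0.08492413065534282 F [ 0.12 -0.57  0.36] T [-0.04 -0.02 -0.01]
shift cm [ 6.49 -0.38 -0.46] turn -1.078631915156194 q [-0.67  0.43  1.63  0.    1.08 -0.13]
```

>>> {"method": "send_rows", "body": {
  "series": [
    [0,-0.35,-0.4,-1,8.5],
    [1.5,0,0,0,8.5],
    [1.5,0,0,0,8.5],
    [0,0,0,0,8.5],
    [0,0,0,0,8.5]
  ]
}}

```text
time_s: 2.9
tcp_pos: [0.541, -0.2714, 0.2184]
ee_rot: [[0.002, 0.867, -0.499], [0.001, -0.499, -0.867], [-1.0, 0.001, -0.002]]
wrist_force: [-0.1, -0.6, -0.3]
width: 0.0851
```

```bash
python3 g.py .540 -.270 .182 -29.8
```

```text
t 2.9 p [ 0.541  -0.2714  0.2184] tcp x [ 0.0015  0.0014 -1.    ] yaw -29.906972854525137 width 0.08505855037497594 F [-0.08 -0.59 -0.33] T [ 0.04 -0.04  0.01]
shift cm [ 3.64 -0.16 -0.07] turn -0.10697285452513938 q [-0.66  0.47  1.65  0.    1.02 -0.14]
```

>>> {"method": "send_rows", "body": {
  "series": [
    [1.2,-0.15,-0.05,0,8.5],
    [1.2,0,0,0,8.5],
    [1.1,0,0,0,8.5],
    [0,0,0,0,8.5],
    [0,0,0,0,8.5]
  ]
}}

```text
time_s: 3.4
tcp_pos: [0.5397, -0.2698, 0.1794]
ee_rot: [[0.0, 0.867, -0.499], [0.002, -0.499, -0.867], [-1.0, -0.001, -0.002]]
wrist_force: [0.6, -0.3, 0.5]
width: 0.0854
```

```bash
python3 g.py .540 -.270 .182 -29.8; python3 - <<'E'
from h import *
a,d=snapshot('scene');cv2.imwrite('pics/s2.png',cv2.resize(a[80:250,150:350,::-1],None,fx=3.5,fy=3.5,interpolation=cv2.INTER_CUBIC))
E
```

```text
t 3.4 p [ 0.5397 -0.2698  0.1794] tcp x [ 3.0e-04  2.3e-03 -1.0e+00] yaw -29.90751951161452 width 0.0853792732109627 F [ 0.56 -0.26  0.51] T [ 0.01 -0.02 -0.02]
shift cm [-0.26  0.03  0.  ] turn -0.10751951161452666 q [-0.66  0.53  1.66  0.    0.96 -0.14]
```

View pics/s2.png

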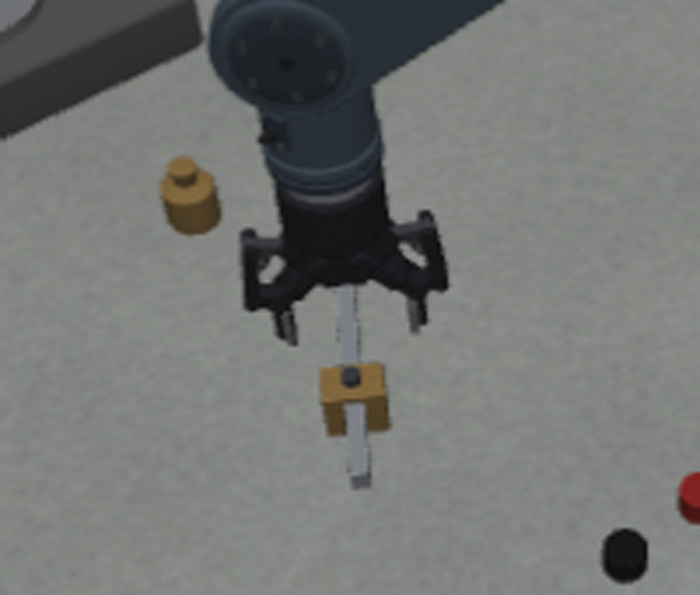

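The fingers, at about (285,325) and (418,315), straddle the bar at (348,320) between the boss and the weight at (352,390). I'll raise 3 mm and close.

>>> {"method": "send_rows", "body": {
  "series": [
    [-0.3,0,0,0,8],
    [0,0,0,0,6],
    [0,0,0,0,4],
    [0,0,0,0,2],
    [0,0,0,0,0.5],
    [0,0,0,0,0],
    [0,0,0,0,0],
    [0,0,0,0,0],
    [0,0,0,0,0],
    [0,0,0,0,0],
    [0,0,0,0,0],
    [0,0,0,0,0]
  ],
  "newtons": 80
}}

```text
time_s: 4.65
tcp_pos: [0.5407, -0.2706, 0.1851]
ee_rot: [[0.004, 0.867, -0.499], [-0.0, -0.499, -0.867], [-1.0, 0.003, -0.002]]
wrist_force: [1.3, -0.5, 0.5]
width: 0.0126
```

```bash
python3 g.py .540 -.270 .32 -29.8
```

```text
t 4.65 p [ 0.5407 -0.2706  0.1851] tcp x [ 3.8e-03 -3.0e-04 -1.0e+00] yaw -29.91141049532724 width 0.012560278587316696 F [ 1.28 -0.49  0.49] T [-0.01 -0.02  0.02]
shift cm [-13.49  -0.04  -0.04] turn -0.11141049532724878 q [-0.66  0.52  1.66  0.    0.96 -0.14]
```

>>> {"method": "send_rows", "body": {
  "series": [
    [-0.5,0,0,0,0],
    [-1,0,0,0,0],
    [-1.2,0,0,0,0],
    [-1.2,0,0,0,0],
    [-1.2,0,0,0,0],
    [-1.2,0,0,0,0],
    [-1.2,0,0,0,0],
    [-1.2,0,0,0,0],
    [-1.2,0,0,0,0],
    [-1.2,0,0,0,0],
    [-1.2,0,0,0,0],
    [-0.7,0,0,0,0],
    [0,0,0,0,0],
    [0,0,0,0,0],
    [0,0,0,0,0]
  ]
}}

```text
time_s: 6.15
tcp_pos: [0.5385, -0.2692, 0.3236]
ee_rot: [[-0.003, 0.867, -0.498], [0.005, -0.498, -0.867], [-1.0, -0.005, -0.003]]
wrist_force: [0.6, 0.3, -7.6]
width: 0.0126
```

```bash
python3 g.py .560 .198 .32 -107.2;  python3 - <<'E'
from h import *
a,d=snapshot('scene');cv2.imwrite('pics/s3.png',cv2.resize(a[40:250,150:370,::-1],None,fx=2.8,fy=2.8,interpolation=cv2.INTER_CUBIC))
np.savez('s3',a=a,d=d)
E
```

```text
t 6.15 p [ 0.5385 -0.2692  0.3236] tcp x [-0.0027  0.0046 -1.    ] yaw -29.899965724527142 width 0.012606436020024907 F [ 0.61  0.25 -7.63] T [-0.05  0.05 -0.  ]
shift cm [  0.57 -21.42 -41.57] turn 77.30003427547285 q [-0.66  0.32  1.61  0.    1.22 -0.14]
```

View pics/s3.png

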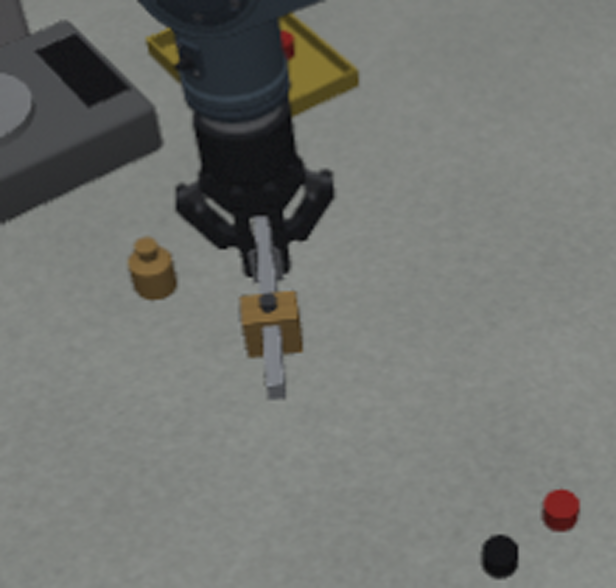

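Lever is held and looks level, with a wrist load of −7.6 N (the expected weight). Carrying now.

>>> {"method": "send_rows", "body": {
  "series": [
    [0,-0.3,-0.5,0,0],
    [0,-0.5,-1,0,0],
    [0,-0.8,-1.5,0,0],
    [0,-1.1,-2.1,0,0],
    [0,-1.1,-2.1,0,0],
    [0,-1.2,-2.4,0,0],
    [0,-1.2,-2.4,0,0],
    [0,-1.2,-2.4,0,0],
    [0,-1.2,-2.4,0,0],
    [0,-1.2,-2.4,0,0],
    [0,-1.2,-2.4,0,0],
    [0,-1.2,-2.4,0,0],
    [0,-1.2,-2.4,0,0],
    [0,-1.2,-2.4,0,0],
    [0,-1.2,-2.4,0,0],
    [0,-1.2,-2.4,0,0],
    [0,-1.1,-2.1,0,0],
    [0,-0.8,-1.5,0,0],
    [0,-0.5,-1,0,0],
    [0,0,0,0,0]
  ]
}}

```text
time_s: 8.2
tcp_pos: [0.5478, 0.201, 0.324]
ee_rot: [[-0.012, 0.873, -0.488], [0.015, -0.487, -0.873], [-1.0, -0.018, -0.007]]
wrist_force: [0.3, 0.6, -7.4]
width: 0.0124
```

>>> {"method": "send_rows", "body": {
  "series": [
    [0,0,0,2,0],
    [0,0,0,4,0],
    [0,0,0,5,0],
    [0,0,0,5,0],
    [0,0,0,5,0],
    [0,0,0,5,0],
    [0,0,0,5,0],
    [0,0,0,5,0],
    [0,0,0,5,0],
    [0,0,0,5,0],
    [0,0,0,5,0],
    [0,0,0,5,0],
    [0,0,0,5,0],
    [0,0,0,5,0],
    [0,0,0,5,0],
    [0,0,0,3,0],
    [0,0,0,1,0],
    [0,0,0,0,0]
  ]
}}

```text
time_s: 10.0
tcp_pos: [0.542, 0.1941, 0.3214]
ee_rot: [[-0.02, -0.304, -0.952], [0.007, -0.953, 0.304], [-1.0, -0.0, 0.022]]
wrist_force: [0.7, -0.9, -7.9]
width: 0.0124
```

```bash
python3 g.py .560 .198 .29 -107.2
```

```text
t 10.0 p [0.542  0.1941 0.3214] tcp x [-0.0205  0.0069 -0.9998] yaw -107.69053296867322 width 0.012411556761382008 F [ 0.69 -0.86 -7.91] T [-0.01 -0.04  0.03]
shift cm [ 3.11 -0.92 -1.67] turn -0.4905329686732216 q [0.14 0.27 1.67 0.01 1.21 2.01]
```

>>> {"method": "send_rows", "body": {
  "series": [
    [0,-0.3,-0.7,-0.5,0],
    [0.4,-0.3,-0.7,0,0],
    [0.6,-0.3,-0.7,0,0],
    [0.6,0,0,0,0],
    [0.4,0,0,0,0],
    [0,0,0,0,0],
    [0,0,0,0,0],
    [0,0,0,0,0]
  ]
}}

```text
time_s: 10.8
tcp_pos: [0.5662, 0.1964, 0.2977]
ee_rot: [[-0.023, -0.292, -0.956], [0.006, -0.956, 0.292], [-1.0, 0.001, 0.024]]
wrist_force: [0.4, -1.0, -7.4]
width: 0.0124
```

```bash
python3 g.py .560 .198 .29 -107.2; python3 - <<'E'
from h import *
for n in('top','scene'):
    a,d=snapshot(n);np.savez(n+'4',a=a,d=d)
    b=a[140:320,150:370] if n=='top' else a[190:370,240:460]
    cv2.imwrite(f'pics/{n}4.png',cv2.resize(b[...,::-1],None,fx=3.6,fy=3.3 if 0 else 3.6,interpolation=cv2.INTER_CUBIC)[:600*2])
g=np.load('scene4.npz')
E
```

```text
t 10.8 p [0.5662 0.1964 0.2977] tcp x [-0.0227  0.0064 -0.9997] yaw -106.9890817663427 width 0.012403249300210252 F [ 0.43 -0.97 -7.37] T [-0.04 -0.07  0.01]
shift cm [0.79 0.03 0.62] turn 0.21091823365730988 q [0.13 0.35 1.62 0.01 1.19 2.  ]
```

View pics/top4.png

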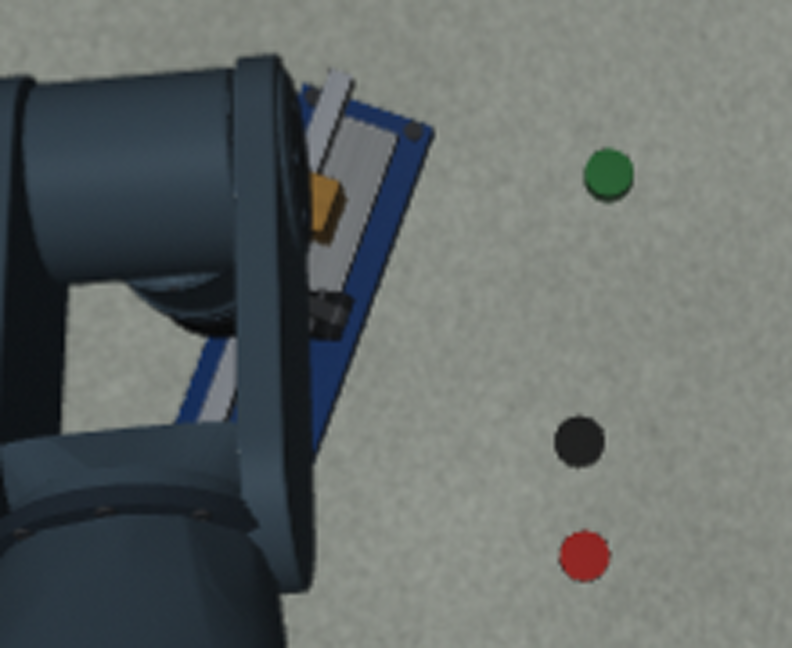

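View pics/scene4.png

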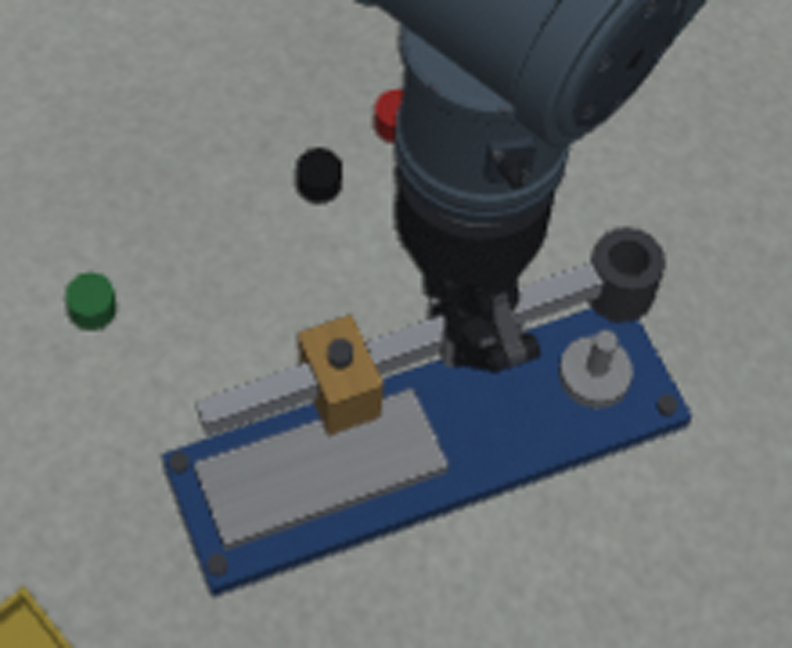

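Scene crop: boss rim centre (628,265), weight top face centre (339,358), tip top edge (204,412). Top crop: tip top edge (342,75). I'll fit the lever pose to these.

```bash
cat > fit.py <<'E'
from h import *
from scipy.optimize import least_squares
from scipy.spatial.transform import Rotation as Ro
def run(obs,bal=-.0046,col=.0407):
    s=manip.sense();R=s['ee_rot'];p=s['tcp_pos']+.155*R[:,0]
    pts={'boss':[-.11,0,.04],'wt':[.02+col,0,.042],'tip':[.14,0,.036]}
    def T(v,k): 
        return Ro.from_euler('ZY',[v[3],v[4]]).apply(np.atleast_2d(k))+v[:3]
    def res(v):
        r=np.concatenate([proj(c,T(v,pts[k]))[0]-uv for c,k,uv in obs])
        return np.r_[r]
    v=least_squares(res,[p[0],p[1],p[2]-.027,-.3,0]).x
    print('px res',res(v).round(1)); print('fit o',v[:3].round(4),'yaw,pitch deg',np.degrees(v[3:]).round(2))
    print('bore',T(v,[-.11,0,0]).round(4),'tip',T(v,[.14,0,.027]).round(4),'grasp pt in lever',Ro.from_euler('ZY',v[3:]).inv().apply(p-v[:3]).round(4))
    z=R[:,0]*-1;zl=Ro.from_euler('ZY',v[3:]).as_matrix()
    print('tool up',z.round(3),'pitch of tool about lever y deg',np.degrees(np.arcsin(z@np.r_[np.cos(v[3]),np.sin(v[3]),0])))
E
cat > f4.py <<'E'
from fit import *
S=lambda x,y:((np.array([x,y])+.5)/3.6-.5)+[240,190]
U=lambda x,y:((np.array([x,y])+.5)/3.6-.5)+[150,140]
run([('scene','boss',S(628,265)),('scene','wt',S(339,358)),('scene','tip',S(204,412)),('top','tip',U(342,75))])
# fixture check in scene
K=np.array([.5649003+.19644716j]);r=np.exp(1j*np.radians(-17.18));w=lambda x,y=0:K[0]+r*(x+1j*y)
P=[(w(-.11),.065),(w(-.11),.03),(w(.14,.027),.03),(w(.14,-.027),.03),(w(0,-.027),.03),(w(.155,.045),.018),(w(-.155,.045),.018)]
P=[[a.real,a.imag,z] for a,z in P];print('pin,mark',w(-.11),w(.14));print(((proj('scene',P)-[240,190]+.5)*3.6-.5).round(0))
E
python3 f4.py
```

```text
px res [-0.2 -0.2  1.2  0.4 -0.1  0.   0.8 -0.6]
fit o [0.5658 0.193  0.102 ] yaw,pitch deg [-16.79  -0.5 ]
bore [[0.4605 0.2248 0.1011]] tip [[0.6996 0.1527 0.1302]] grasp pt in lever [-0.0038  0.0034  0.041 ]
tool up [ 0.022 -0.006  1.   ] pitch of tool about lever y deg 1.3208545141156536
pin,mark (0.45980833219463474+0.22893836346795535j) (0.6986537135704649+0.15509471922260232j)
[[611. 335.]
 [601. 362.]
 [229. 538.]
 [198. 457.]
 [417. 382.]
 [216. 583.]
 [698. 410.]]
```

Projected fixture points lie about 1–1.5 px off what I see in the scene view, a calibration bias (left end about (−1,+6), right end about (−5,+4) crop px). I'll correct for it and refit.

```bash
sed -i 's/628,265/633,261/;s/339,358/341,352/;s/204,412/205,406/' f4.py; python3 f4.py | head -5
```

```text
px res [-0.2 -0.2  1.2  0.5 -0.1 -0.1  0.8 -0.6]
fit o [0.5647 0.1938 0.1077] yaw,pitch deg [-17.37  -0.16]
bore [[0.4597 0.2267 0.1074]] tip [[0.6982 0.152  0.1351]] grasp pt in lever [-0.0028  0.0029  0.0353]
tool up [ 0.022 -0.006  1.   ] pitch of tool about lever y deg 1.3206647300626584
pin,mark (0.45980833219463474+0.22893836346795535j) (0.6986537135704649+0.15509471922260232j)
```

```bash
python3 - <<'E'
from h import *
s=manip.sense();print(s['time_s'],s['tcp_pos'],s['joint_velocities'].round(4),s['width'],s['wrist_force'],s['ee_rot'][:,0])
print(job.hand_in())
E
```

```text
10.9 [0.5662776  0.19647209 0.29798252] [ 0.0028 -0.0034 -0.0028 -0.0008 -0.0028 -0.0001] 0.012149451418525822 [-0.72658317  0.29812089 -7.28879955] [-0.02212879  0.00645896 -0.99973426]
the job is handed in; nothing more can be done
None
```

I gripped the lever at its measured balance point, lifted it level, and handed the job in at 10.9 s with the lever still held over the fixture. The hand-in reports no verdict, so these are my own last checks:

| Check | Measured | Limit |
|---|---|---|
| Grasp point along bar | lever x about −3 to −5 mm | −18 to +10.7 mm (collar about 41 mm) |
| Bore to pin axis, level | about 2 mm | 12 mm |
| Tip to anvil mark, level | about 3 mm | 20 mm |
| Underside above pin top | about 43–48 mm | 20–60 mm |
| Tilt | about 1.3° (tool) | 4° |
| Wrist load | −7.3 N, about the lever's weight | – |
| Arm motion | joint speeds under 0.004 rad/s | 20 mm/s, 0.1 rad/s at the lever |

- **Height:** the scene camera and the arm's own readings disagreed. The raw camera fit put the underside at 102 mm above the bench; arm readings gave about 113 mm. Correcting the camera by its 1–1.5 px error on the fixture brought the fit to 108 mm. All three are inside the limits.
- **Tilt:** the corrected camera fit shows the lever almost level (0.2°), while the tool had drifted about 1.3° during the carry. I left it there because the moves cannot correct tilt and it is well under 4°.
- **Bystanders:** the last pictures show the three pucks apparently where they were. The jar and the brass weight were out of those crops. The path kept the lever well above both, but I did not check them afterwards.

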